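# Pull the filter of a benchtop dust extractor for cleaning

## Robot

A 6-joint arm with a two-finger parallel gripper is mounted at the origin on a cart in front of the work surface, level with it; the furniture and walls round the work are solid. World frame = base frame: x ahead of the robot, y to its left, z up, the work surface at z = 0. Lengths are in mm, angles in rad, forces in N, time in s.
With the tool pointing down it reaches from about 325 to 875 mm from the base axis. Payload 4.4 kg.
Tool frame: the origin (TCP) lies on the mounting face of the last link; the fingertips stand 173 mm ahead of it and the grasp point (between the pads) lies 155 mm ahead of it; z points along the fingers, y is the line along which they close (so a half turn about z gives the same grasp; the last joint's range is limited). The gripper opens to 85 mm and grips with 20 to 120 N. Pads are 22 mm wide; open, the fingers measure 114 mm over their backs; the gripper's body (76 mm by 85 mm) begins 54 mm behind the grasp point. The pads swing forward as they close: fully open they stand 13 mm farther back than shut.
Start: joints at [-1.278, 0.207, 1.542, -0, 1.393, -0.15], TCP at [246.879, -519.307, 404.682] pointing down, gripper open.
Joint ranges: [-2.73, 2.73], [-0.86, 2.22], [0.23, 2.46], [-1.11, 4.25], [0.08, 2.63], [-2.82, 2.82]. Speed limits (rad/s): [2.79, 2.79, 3.14, 3.14, 3.14, 3.14].

## Interface

Orientations are given as a unit quaternion [x, y, z, w].
In Python, from plant import robot gives the robot as it stands. The module is installed in compiled form; this text tells all that it offers.
- The arm moves only by the tool play_rows, never from a script. Its argument "series" is a list of rows, each a list of 6 numbers: the shift along the tool's x, y, z in mm, then the turn, a rotation vector about the tool's x, y, z in rad. A call has exactly 10 rows; each row is the pose to reach, as a shift and turn from the pose commanded when the call began, along the tool's axes at that moment; what a row does not reach only later rows make up. A row lasts 1/12 s, in which the tool goes at most 41.7 mm and 7.16 degrees, less where a joint would pass 70% of its speed; a pose out of reach is approached as far as the arm can. A call with a gripper value outside its range is refused whole. "grip" is the gripper command: -1 is shut, 1 is fully open, values between are in proportion, set as the call begins (left out, the last holds). The fingers move at their own pace and stop on an object; "squeeze" is the grip in N (left out, the last holds). Time passes only in rows, so rows that repeat a pose let the fingers close, or fill a call up. It gives the time, the measured TCP pose, the force, the opening and the grip force at its end, in the units of the state.
- robot.read_state(): the state, without advancing time (a new reading comes with each control period).
- robot.get_image(name): name is "side" or "top"; returns a dict with "color" (400x640x3 uint8, red, green, blue), "range_z" (400x640 float32, mm along the optical axis (not along the pixel's ray), 0 where there is no reading), "camera_matrix" (3x3 intrinsics, pixels), "dist" ([k1, k2, p1, p2, k3] as OpenCV has them; the pictures are not rectified), "rvec" (rotation vector, rad) and "tvec" (3), from world to camera coordinates, as OpenCV has them. Camera axes: x right, y down, z forward; pixel columns grow to the right and rows downward; lengths in mm; the calibration is good to about 2 mm. A picture is of the moment at which its call begins.
- robot.close_job(): hands the job in; it is judged then, once.
The state is a dict: "t": time; "qpos": joint angles; "qvel": joint speeds; "joint_efforts": joint torques, N m; "tool_pos": TCP position; "eef_rot": TCP orientation; "wrist_force": force on the tool from outside, world axes, zero at the start; "wrist_torque": the same for the moment, N m; "opening": finger opening in mm; "grip_force": force on a finger pad.
Only numpy, scipy, OpenCV 4.12 (cv2) and the standard library are available. Lean on these libraries where they do the work, as an engineer would, in place of code of your own. Each camera call takes 0.05 s, during which the arm holds its last target. There are 200 camera calls.

## Task

Take the filter out of the small dust extractor on the bench for cleaning: first turn its selector clockwise to the service mark (the long bar, third of the four marks), and only then lift the hooded cover flap by its tongue until it stands upright or leans back, and leave it open. Draw the filter insert up out of its slot by its tab, carry it to the grey bin that stands by itself to the left of the extractor and finish while still holding it there, upright and still over the middle of the bin with its lower edge a few centimetres above the rim. Leave the selector on the mark and do not shift the bin or the other things lying about.

Things in the scene. Friction and masses are not known exactly. Their poses are not given: they have to be found in the camera images.
- extractor: Grey box-shaped dust extractor, 130 (x) x 240 (y) x 75 (z) mm, fixed. Origin: centre of underside; x to its back (away from the robot), y to its left, z up. On its flat top (deck, z 75 mm): selector at x 0, y -72; cover flap, shut, over x -40..50, y 5..105. Under the flap the filter slot, 17 x 63 mm, 66 deep, centred on x -15, y 55. Blue posts rise from the front edge of the bench near y +450 and -500 mm.
- selector (a joint): Angle of the selector, rad, growing clockwise seen from above, 0 to 1.57. Detents at 0, 0.52, 1.05, 1.57 (about 0.05 N m to pass); starts in or near the first or second. White dots mark 0, 0.52 and 1.57, the long white bar marks service, 1.05. Black knob with a raised grip bar 42 mm long, 14 wide; at 0 the bar lies along the extractor's x axis, white pointer line on the robot's side.
- selector_grip (a point): On the axis of the selector, in its grip bar, 37 mm above the deck. The grip bar reaches from 14 to 44 mm above the deck. The x axis of this point lies along the bar and turns with it; its z axis is up.
- flap (a joint): Angle of the cover flap, rad: 0 shut, 1.57 upright, stop at 1.8. Plain friction hinge: it stays at any angle where it is left; about 1.5 N at the tongue lifts it.
- flap_hinge (a point): Middle of the flap's hinge line, at the back of the flap, 0.5 mm above the deck. The frame turns with the flap: y along the hinge line (to the extractor's left), with the flap shut x points to the extractor's back and z up.
- flap_tongue (a point): Grip point in the flap's black tongue (16 mm wide along y, 10 thick), which juts 43 mm forward from the upper front edge of the flap, a steel hood 90 deep x 100 wide x 42 mm high, open below. The point is 29 mm in front of the hood, 119 in front of the hinge line, 36 above it. Pinch it across y; with the flap upright it points up. Axes turn with the flap.
- filter: Filter insert standing in its slot, hidden by the shut flap: framed upright plate 14 (x) x 60 (y) x 64 (z) mm with a black grip tab 10 (x) x 26 (y) mm on top, 64 to 98 mm above its lower edge. 60 to 130 g. Origin: middle of its lower edge, z up; x, y as the extractor's. In the slot the tab stands 32 mm above the deck; 1.5 mm play all round, it comes straight up.
- bin: Open grey parts bin, 152 (x) x 108 (y) x 60 (z) mm, loose, to the left of the extractor and standing by itself (other bins stand in a row at the back of the bench). Origin: centre of its underside; its lower front lip (27 mm high) is towards -x.
- flange: Bystander: turned steel flange, 63 mm across, 18 mm high, to the left of the bin. Origin: centre of underside.
- bush: Bystander: steel bush, 28 mm across, 28 mm high, to the right of the extractor. Origin: centre of underside.
- gear: Bystander: steel gear, 69 mm across, 22 mm high, behind the extractor. Origin: centre of underside.
- discs: Bystander: stack of brown abrasive discs, 69 mm across, 12 mm high, behind the bin. Origin: centre of underside.
- spanner: Bystander: spanner 181 mm long (y), 30 mm wide, 10 mm high, lying in front of the extractor. Origin: centre of underside.
- hex_set: Bystander: set of hex keys standing in a black holder, 37 x 75 mm, 84 mm high, behind the extractor. Origin: centre of underside.

How it is judged:
By the outcome, as a careful person would: the job done as asked, in the order asked, and still so for the second after the job is handed in, while the arm keeps its last pose, push and grip.
It also fails if it takes over 64 s, if anything falls off the work surface, if the arm or the gripper's body presses on something with over 40 N, if the wrist force passes 120 N, or if a joint passes its speed limit or range.

## Working session

There is one attempt and no reset: what is moved stays moved. The work goes in short steps, Python scripts to look and compute and a tool call to move; the robot and the scene stay as the last step left them, time stands still between calls to the robot, and variables do not carry over. Pictures are saved under pics/ and viewed, at most 10 in all, crops included, and the job is handed in when it is done.

Besides the shell and the picture viewer there is one more tool, called as name(argument=value, ...) on one line, values as JSON. play_rows: Moves the arm, as the interface text tells. Its arguments: {"type":"object","properties":{"series":{"type":"array"},"grip":{"type":"number"},"squeeze":{"type":"number"}},"required":["series"]}

```bash
mkdir -p pics
cat > h.py <<'E'
import numpy as np, cv2
from plant import robot
from scipy.spatial.transform import Rotation as R
def grab(n):
    return robot.get_image(n)
def save(d,f,crop=None,s=1):
    im=cv2.cvtColor(d["color"],cv2.COLOR_RGB2BGR)
    if crop: x0,y0,x1,y1=crop; im=im[y0:y1,x0:x1]
    cv2.imwrite("pics/"+f,cv2.resize(im,None,fx=s,fy=s,interpolation=cv2.INTER_CUBIC))
def pts(d,uv,z=None):
    """pixels -> world, by range (z None) or onto plane z"""
    uv=np.asarray(uv,float).reshape(-1,2); K=np.array(d["camera_matrix"],float)
    n=cv2.undistortPoints(uv[:,None],K,np.array(d["dist"],float))[:,0]
    M=cv2.Rodrigues(np.array(d["rvec"],float))[0]; t=np.array(d["tvec"],float).ravel()
    r=np.c_[n,np.ones(len(n))]
    if z is None:
        i=np.round(uv).astype(int); Z=d["range_z"][i[:,1],i[:,0]]
        return (r*Z[:,None]-t)@M
    c=-M.T@t; w=r@M
    return c+w*((z-c[2])/w[:,2])[:,None]
def proj(d,P):
    return cv2.projectPoints(np.asarray(P,float).reshape(-1,3),np.array(d["rvec"],float),np.array(d["tvec"],float),np.array(d["camera_matrix"],float),np.array(d["dist"],float))[0][:,0]
E
python3 - <<'E'
from h import *
for n in("top","side"):
    d=grab(n); save(d,n+"0.png"); M=cv2.Rodrigues(np.array(d["rvec"]))[0]; print(n,-M.T@np.array(d["tvec"]).ravel(),d["camera_matrix"][0][0])
print(robot.read_state())
E
```

```text
top [ 360.71418817   64.44956209 1141.45607238] 474.16541434728293
side [ 635.68312392 -758.17607844  516.93846717] 384.7784711035562
{'t': 0.1, 'qpos': array([-1.27751104e+00,  2.07361301e-01,  1.54278445e+00,  1.67403154e-05,
        1.39348349e+00, -1.50513470e-01]), 'qvel': array([ 0.00018684, -0.00262555, -0.00238766, -0.00017458, -0.00222018,
        0.0002084 ]), 'joint_efforts': array([-1.92244229e-04, -3.84093869e+01, -2.92549592e+01, -2.04033422e-04,
        4.86533900e-03, -9.75318173e-07]), 'tool_pos': array([ 246.7828141 , -519.00134573,  403.63907952]), 'eef_rot': array([ 9.75481009e-01,  2.20081265e-01, -6.44138043e-05, -1.01628973e-03]), 'wrist_force': array([-0.16670021,  0.85526921, -0.53882955]), 'wrist_torque': array([ 0.00497515, -0.01589629,  0.01041976]), 'grip_force': 0.0, 'opening': 85.37341250341188}
```

View pics/top0.png

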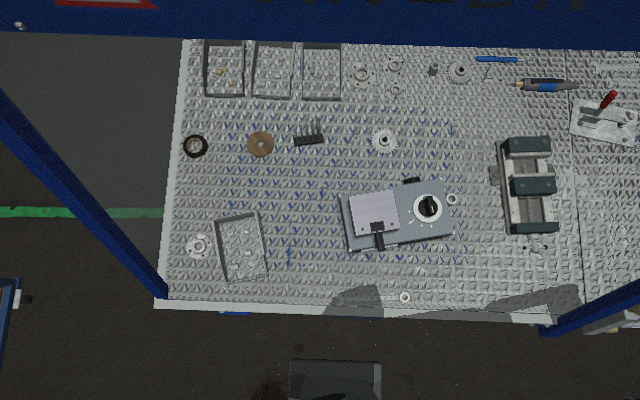

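View pics/side0.png

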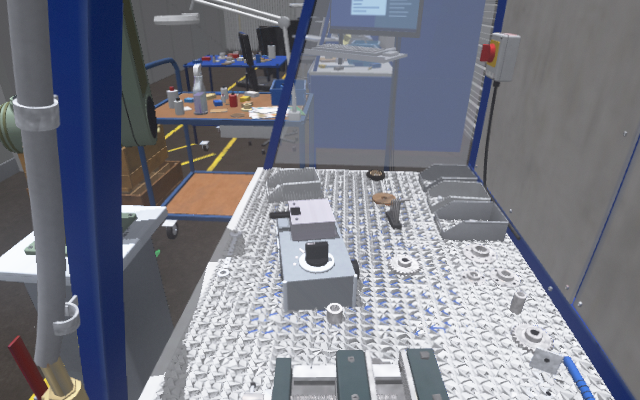

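The top view shows the extractor at about (395,216), turned slightly. The knob is at (428,207), the tongue at (379,242), the grey bin at (240,246) and the flange at (199,246). The side view shows the same scene: knob at (317,255) and tongue at (280,214).

Run:
```python
from h import *
d=grab("top"); save(d,"crop1.png",(190,165,470,305),2.85)
print("side knob",)
# deck mask by range height
u,v=np.meshgrid(np.arange(190,470),np.arange(165,305)); uv=np.c_[u.ravel(),v.ravel()]
P=pts(d,uv); ok=d["range_z"][uv[:,1],uv[:,0]]>0
def rect(sel,name):
    m=np.zeros((400,640),np.uint8); q=uv[sel&ok]; m[q[:,1],q[:,0]]=1
    n,l,s,c=cv2.connectedComponentsWithStats(m)
    i=1+np.argmax(s[1:,4]); yy,xx=np.where(l==i); Q=P.reshape(140,280,3)[yy-165,xx-190]
    r=cv2.minAreaRect(Q[:,:2].astype(np.float32)); print(name,len(Q),np.median(Q[:,2]),r, np.array(cv2.boxPoints(r)).round().tolist())
z=P[:,2]
rect((z>60)&(uv[:,0]>330),"body+")
rect((z>66)&(z<82)&(uv[:,0]>330),"deck")
rect((z>110)&(z<125)&(uv[:,0]>330)&(uv[:,0]<405),"flap")
rect((z>96)&(uv[:,0]>405),"knobbar")
rect((z>40)&(z<75)&(uv[:,0]<280),"bin rim")
rect((z>10)&(z<80)&(uv[:,0]<280)&(uv[:,0]>212),"bin")
```

```text
side knob
body+ 6016 75.88082684984653 ((574.7255859375, -100.50465393066406), (150.14752197265625, 246.11337280273438), 13.570585250854492) [[473.0, 2.0], [531.0, -238.0], [677.0, -203.0], [619.0, 37.0]]
deck 3499 73.33424105934085 ((580.4014282226562, -99.66015625), (133.78379821777344, 243.42662048339844), 11.894537925720215) [[490.0, 6.0], [540.0, -233.0], [671.0, -205.0], [621.0, 33.0]]
flap 1964 115.77624208001126 ((553.84521484375, -49.20327377319336), (133.5408172607422, 100.62993621826172), 11.714658737182617) [[478.0, -13.0], [499.0, -112.0], [629.0, -85.0], [609.0, 14.0]]
knobbar 159 115.39173666555537 ((595.274658203125, -169.684814453125), (40.91698455810547, 15.463157653808594), 11.653368949890137) [[574.0, -166.0], [577.0, -181.0], [617.0, -173.0], [614.0, -158.0]]
bin rim 467 57.530743256437844 ((503.5883483886719, 260.3399353027344), (133.52224731445312, 108.2282485961914), 14.517210960388184) [[425.0, 296.0], [453.0, 191.0], [582.0, 225.0], [555.0, 329.0]]
bin 812 44.46267781959567 ((494.53515625, 258.12237548828125), (152.2851104736328, 108.05193328857422), 14.326217651367188) [[407.0, 292.0], [434.0, 187.0], [582.0, 225.0], [555.0, 329.0]]
```

View pics/crop1.png

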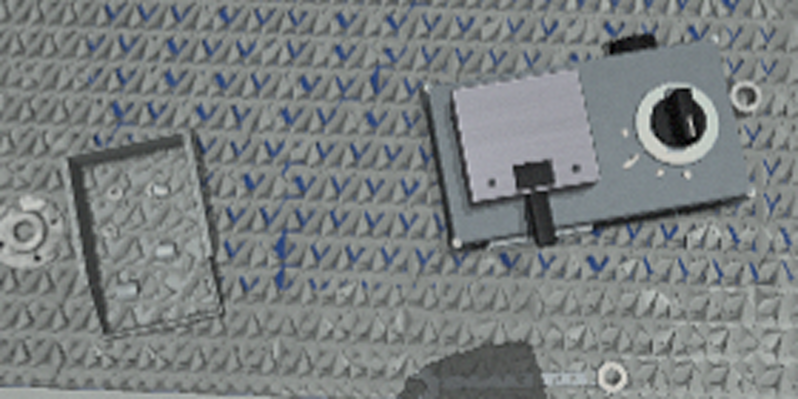

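The crop shows the knob bar along the extractor's x axis (selector about 0). The marks run clockwise: dots (687,175) and (661,173), bar (631,162), dot (626,133). The bin and extractor sizes match what was given. I'll check the post position and then compute the first moves.

```bash
cat >> h.py <<'E'
C=np.array([580.4,-99.7,0]); YAW=np.radians(11.8)
E3=R.from_euler('z',YAW).as_matrix()
def ex(p): return C+E3@np.asarray(p,float)   # extractor -> world
def to(g,yawdeg):
    """shift/turn in tool axes from the measured pose to grasp point g, tool down, tool-x yaw"""
    s=robot.read_state(); R0=R.from_quat(s["eef_rot"]); p=np.array(s["tool_pos"])
    R1=R.from_euler('z',yawdeg,degrees=True)*R.from_euler('x',180,degrees=True)
    t=np.asarray(g)-R1.apply([0,0,155])
    print("t",round(s["t"],2),"shift",R0.inv().apply(t-p).round(1),"turn",(R0.inv()*R1).as_rotvec().round(4),"q",np.round(s["qpos"],2))
E
python3 - <<'E'
from h import *
d=grab("top")
uv=[(u,v) for u,v in [(548,330),(560,322),(580,315),(600,306),(630,295)]]
print(pts(d,uv).round())
print("knob",ex([0,-72,112]))
to([300,-200,250],11.8); to(ex([0,-72,180]),11.8)
E
```

```text
[[ 334. -484.  -49.]
 [ 355. -485.   11.]
 [ 371. -484.  100.]
 [ 389. -485.  174.]
 [ 408. -484.  272.]]
knob [ 595.12371573 -170.17845199  112.        ]
t 0.2 shift [ 185.  -265.3   -0.6] turn [-0.0015 -0.      0.2379] q [-1.28  0.21  1.54 -0.    1.39 -0.15]
t 0.2 shift [ 464.4 -165.4   69.3] turn [-0.0015 -0.      0.2379] q [-1.28  0.21  1.54 -0.    1.39 -0.15]
```

play_rows(series=[[18,-26,0,0,0,0.02],[37,-53,0,0,0,0.05],[55,-80,0,0,0,0.07],[74,-106,0,0,0,0.1],[93,-133,0,0,0,0.12],[111,-159,0,0,0,0.14],[130,-186,0,0,0,0.17],[148,-212,0,0,0,0.19],[167,-239,0,0,0,0.22],[185,-265,0,0,0,0.238]], grip=0, squeeze=40)

```text
t: 1.03
tool_pos: [300.0, -198.9, 404.5]
eef_rot: [0.995, 0.102, 0.0, -0.0]
wrist_force: [-0.2, 0.2, -0.2]
opening: 42.8
grip_force: 0.0
```

```bash
python3 -c "
from h import *
to(ex([0,-72,180]),11.8)"
```

```text
t 1.03 shift [294.8  31.7  69.6] turn [-0.0001 -0.0003 -0.002 ] q [-0.83 -0.29  2.02  0.    1.41  0.54]
```

play_rows(series=[[35,4,8,0,0,0],[70,8,16,0,0,0],[105,12,25,0,0,0],[140,15,33,0,0,0],[175,19,41,0,0,0],[210,23,50,0,0,0],[245,27,58,0,0,0],[280,30,66,0,0,0],[295,32,70,0,0,0],[295,32,70,0,0,0]])

```text
t: 1.87
tool_pos: [597.8, -170.8, 332.7]
eef_rot: [0.995, 0.104, -0.0, -0.001]
wrist_force: [-1.0, -0.5, -0.4]
opening: 42.8
grip_force: 0.0
```

Run:
```python
from h import *
to(ex([0,-72,112]),11.8)
for n,c in(("top",(330,160,470,260)),):
    d=grab(n); save(d,"c2.png",c,5)
d=grab("side"); save(d,"s2.png",(240,120,400,320),3)
```

```text
t 1.87 shift [-2.5 -1.1 65.7] turn [-0.0011  0.0006  0.002 ] q [-0.42  0.37  1.49  0.    1.28  0.95]
```

View pics/s2.png

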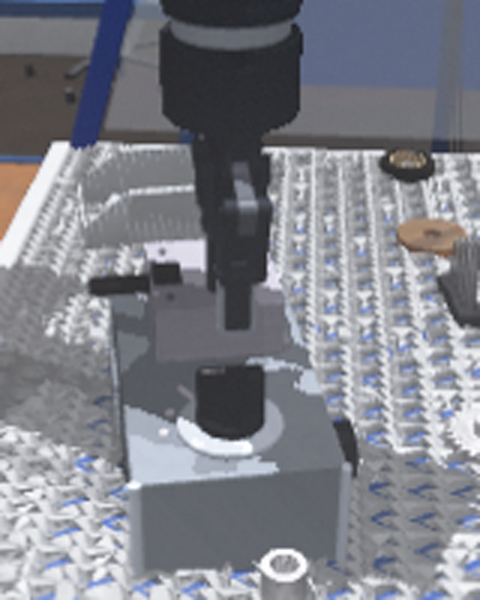

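The side view shows the fingers (236,310) centred above the knob bar (230,400) along x. Descending.

play_rows(series=[[-2,-1,10,0,0,0],[-2.5,-1,20,0,0,0],[-2.5,-1,30,0,0,0],[-2.5,-1,40,0,0,0],[-2.5,-1,50,0,0,0],[-2.5,-1,58,0,0,0],[-2.5,-1,64,0,0,0],[-2.5,-1,66,0,0,0],[-2.5,-1,66,0,0,0],[-2.5,-1,66,0,0,0]])

```text
t: 2.8
tool_pos: [593.1, -171.2, 268.8]
eef_rot: [0.995, 0.103, 0.0, 0.0]
wrist_force: [0.0, -0.4, -0.2]
opening: 42.7
grip_force: 0.0
```

play_rows(series=[[0,0,0,0,0,0],[0,0,0,0,0,0],[0,0,0,0,0,0],[0,0,0,0,0,0],[0,0,0,0,0,0],[0,0,0,0,0,0],[0,0,0,0,0,0],[0,0,0,0,0,0],[0,0,0,0,0,0],[0,0,0,0,0,0]], grip=-1, squeeze=40)

```text
t: 3.63
tool_pos: [593.1, -171.2, 269.5]
eef_rot: [0.995, 0.103, 0.001, 0.0]
wrist_force: [-0.4, 0.1, 5.2]
opening: 13.4
grip_force: 41.1
```

```bash
python3 -c "
from h import *
to(ex([0,-72,112]),11.8-60.2);print(robot.read_state())"
```

```text
t 3.63 shift [ 2.1 -0.6  2.5] turn [ 0.     -0.0014  1.0505] q [-0.42  0.43  1.55  0.    1.16  0.94]
{'t': 3.6333, 'qpos': array([-4.21112359e-01,  4.29852948e-01,  1.54803784e+00,  1.41869583e-04,
        1.16240223e+00,  9.43835038e-01]), 'qvel': array([ 0.00032233,  0.00054553, -0.00049446, -0.00111934,  0.00021632,
       -0.00083242]), 'joint_efforts': array([-2.89521217e-01, -4.12141085e+01, -2.40936810e+01, -1.07301380e-01,
       -2.58099893e-01,  5.49245466e-03]), 'tool_pos': array([ 593.14935881, -171.20384472,  269.4846548 ]), 'eef_rot': array([9.94710629e-01, 1.02714838e-01, 5.95202682e-04, 2.68775730e-04]), 'wrist_force': array([-0.37859074,  0.08383399,  5.1863919 ]), 'wrist_torque': array([0.17367377, 0.08203457, 0.00538577]), 'grip_force': 41.05988144874573, 'opening': 13.398146265371475}
```

play_rows(series=[[1,0,0,0,0,0.06],[2,-0.5,0,0,0,0.18],[2,-0.5,0,0,0,0.3],[2,-0.5,0,0,0,0.42],[2,-0.5,0,0,0,0.54],[2,-0.5,0,0,0,0.66],[2,-0.5,0,0,0,0.78],[2,-0.5,0,0,0,0.9],[2,-0.5,0,0,0,1.0],[2,-0.5,0,0,0,1.05]])

```text
t: 4.47
tool_pos: [594.6, -168.8, 269.5]
eef_rot: [0.911, -0.411, -0.001, -0.001]
wrist_force: [-1.9, 5.9, 8.3]
opening: 12.9
grip_force: 41.6
```

play_rows(series=[[0,0,0,0,0,0.0],[0,0,0,0,0,0.0],[0,0,0,0,0,0],[0,0,0,0,0,0],[0,0,0,0,0,0],[0,0,0,0,0,0],[0,0,0,0,0,0],[0,0,0,0,0,0],[0,0,0,0,0,0],[0,0,0,0,0,0]])

```text
t: 5.3
tool_pos: [594.6, -168.8, 269.5]
eef_rot: [0.912, -0.41, -0.001, -0.001]
wrist_force: [-2.6, 6.6, 8.8]
opening: 13.1
grip_force: 41.7
```

```bash
python3 -c "
from h import *
to(ex([0,-72,112]),11.8-60.2);print(robot.read_state()['wrist_torque'])"
```

```text
t 5.3 shift [1.4 0.5 2.5] turn [-0.0014  0.0031  0.0009] q [-0.42  0.43  1.54  0.    1.17  2.  ]
[0.87771363 0.40500369 0.04576844]
```

play_rows(series=[[0,0,0,0,0,0.0],[0,0,0,0,0,0.0],[0,0,0,0,0,0],[0,0,0,0,0,0],[0,0,-10,0,0,0],[0,0,-25,0,0,0],[0,0,-40,0,0,0],[0,0,-60,0,0,0],[0,0,-80,0,0,0],[0,0,-90,0,0,0]], grip=0)

```text
t: 6.13
tool_pos: [595.4, -170.7, 362.3]
eef_rot: [0.912, -0.41, 0.003, 0.0]
wrist_force: [0.0, 0.4, 0.3]
opening: 42.9
grip_force: 0.0
```

Run:
```python
from h import *
to(ex([-69,55,180]),11.8)
d=grab("side"); save(d,"s3.png",(270,210,380,310),5)
P=pts(d,[(u,v) for v in range(235,265) for u in range(295,340)]); m=(P[:,2]>100)&(P[:,2]<130)&(np.linalg.norm(P[:,:2]-ex([0,-72,0])[:2],axis=1)<40)
r=cv2.minAreaRect(P[m][P[m][:,2]>115][:,:2].astype(np.float32)); print(m.sum(),r,P[m][:,2].max())
```

```text
t 6.13 shift [-145.2   -3.4   26.7] turn [ 6.0000e-04 -5.3000e-03 -1.0503e+00] q [-0.42  0.33  1.47 -0.    1.33  2.  ]
245 ((595.9476318359375, -171.2208251953125), (14.764023780822754, 42.105167388916016), 42.97221755981445) 121.34222799960246
```

View pics/s3.png

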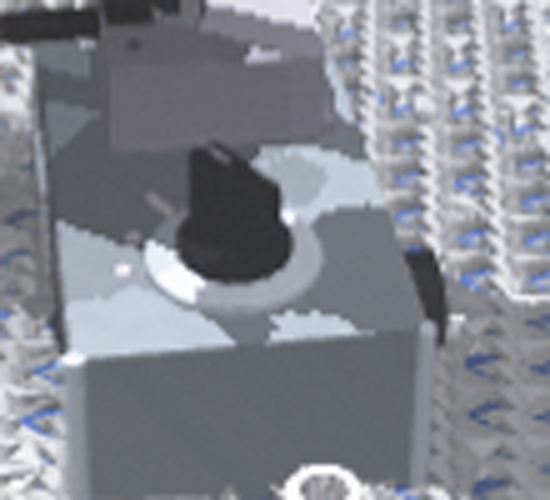

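The side crop shows the knob bar at (235,190) now pointing at the long service bar (158,203). The measured axis is −47°, expected −48.4°, so the selector sits in the service detent. Next is the tongue.

Run:
```python
from h import *
for n in("top","side"):
    d=grab(n); v,u=np.mgrid[0:400,0:640]; uv=np.c_[u.ravel(),v.ravel()]; ok=d["range_z"].ravel()>0
    Q=(pts(d,uv)-C)@E3; 
    m=ok&(Q[:,0]<-46)&(Q[:,0]>-110)&(Q[:,2]>95)&(Q[:,2]<130)&(Q[:,1]>20)&(Q[:,1]<90); q=Q[m]
    print(n,len(q),q.min(0).round(1) if len(q) else'',q.max(0).round(1) if len(q) else'',np.median(q,0).round(1) if len(q) else'')
```

```text
top 124 [-82.1  47.2 105.3] [-46.2  63.1 118.8] [-64.3  55.5 114.3]
side 115 [-82.   44.2 108.4] [-46.1  60.5 119.3] [-63.1  48.5 116.6]
```

play_rows(series=[[-15,0,3,0,0,-0.11],[-29,0,5,0,0,-0.22],[-44,-1,8,0,0,-0.33],[-58,-1,11,0,0,-0.44],[-73,-1,13,0,0,-0.55],[-87,-2,15,0,0,-0.66],[-102,-2,18,0,0,-0.77],[-116,-3,20,0,0,-0.88],[-130,-3,20,0,0,-0.98],[-145,-3,20,0,0,-1.05]])

```text
t: 7.12
tool_pos: [499.4, -59.2, 336.5]
eef_rot: [0.994, 0.105, -0.002, -0.001]
wrist_force: [0.8, 0.3, 0.8]
opening: 42.5
grip_force: 0.0
```

Run:
```python
from h import *
to(ex([-69,55,111.5]),11.8)
```

```text
t 7.12 shift [ 2.3  1.3 70. ] turn [-0.0019  0.0036  0.0042] q [-0.29  0.12  1.79 -0.    1.24  1.07]
```

play_rows(series=[[2,1,10,0,0,0],[2,1,20,0,0,0],[2,1,30,0,0,0],[2,1,40,0,0,0],[2,1,50,0,0,0],[2,1,60,0,0,0],[2,1,67,0,0,0],[2,1,70,0,0,0],[2,1,70,0,0,0],[2,1,70,0,0,0]])

```text
t: 7.95
tool_pos: [502.9, -60.5, 268.7]
eef_rot: [0.995, 0.103, 0.0, 0.0]
wrist_force: [-0.2, -0.1, 0.1]
opening: 42.5
grip_force: 0.0
```

play_rows(series=[[0,0,0,0,0,0],[0,0,0,0,0,0],[0,0,0,0,0,0],[0,0,0,0,0,0],[0,0,0,0,0,0],[0,0,0,0,0,0],[0,0,0,0,0,0],[0,0,0,0,0,0],[0,0,0,0,0,0],[0,0,0,0,0,0]], grip=-1, squeeze=20)

```text
t: 8.78
tool_pos: [503.1, -60.4, 269.4]
eef_rot: [0.995, 0.103, 0.001, 0.0]
wrist_force: [-0.4, 1.9, 5.3]
opening: 15.2
grip_force: 24.2
```

Run:
```python
from h import *
to(ex([-69,55,111.5]),11.8)
# arc waypoints relative to start in tool axes (tool x = ext x, tool z = down)
a0=np.arctan2(36,-119); r=np.hypot(36,119)
for th in np.arange(0,1.72,0.085):
    print(round(th,3),(r*np.cos(a0-th)+119).round(1),(-(r*np.sin(a0-th)-36)).round(1))
```

```text
t 8.78 shift [-1.4 -0.8  2.9] turn [ 0.0005 -0.0012 -0.0002] q [-0.29  0.22  1.83  0.    1.09  1.07]
0.0 -0.0 0.0
0.085 3.5 -10.0
0.17 7.8 -19.6
0.255 12.9 -28.9
0.34 18.8 -37.6
0.425 25.4 -45.9
0.51 32.7 -53.5
0.595 40.6 -60.5
0.68 49.1 -66.8
0.765 58.1 -72.4
0.85 67.5 -77.2
0.935 77.3 -81.1
1.02 87.4 -84.2
1.105 97.7 -86.5
1.19 108.2 -87.9
1.275 118.7 -88.3
1.36 129.3 -87.9
1.445 139.8 -86.6
1.53 150.1 -84.4
1.615 160.2 -81.3
1.7 170.0 -77.4
```

play_rows(series=[[1.6,0,-5,0,0,0],[3.5,0,-10,0,0,0],[5.6,0,-14.8,0,0,0],[7.8,0,-19.6,0,0,0],[10.3,0,-24.3,0,0,0],[12.9,0,-28.9,0,0,0],[15.8,0,-33.3,0,0,0],[18.8,0,-37.6,0,0,0],[22,0,-41.8,0,0,0],[25.4,0,-45.9,0,0,0]])

```text
t: 9.62
tool_pos: [527.6, -55.2, 314.8]
eef_rot: [0.995, 0.103, -0.001, 0.0]
wrist_force: [0.6, -2.1, -4.3]
opening: 15.3
grip_force: 22.8
```

Run:
```python
from h import *
a0=np.arctan2(36,-119); r=np.hypot(36,119)
f=lambda th:np.array([(r*np.cos(a0-th)+119),(-(r*np.sin(a0-th)-36))])
for k in range(20): print(k+1, (f(.425+.061*(k+1))-f(.425+(.61 if k>9 else 0))).round(1))
d=grab("side"); save(d,"s4.png",(240,120,400,320),3)
```

```text
1 [ 5.2 -5.6]
2 [ 10.7 -10.8]
3 [ 16.5 -15.7]
4 [ 22.5 -20.2]
5 [ 28.9 -24.3]
6 [ 35.5 -28.1]
7 [ 42.3 -31.4]
8 [ 49.3 -34.3]
9 [ 56.5 -36.8]
10 [ 63.8 -38.8]
11 [ 7.4 -1.6]
12 [14.9 -2.7]
13 [22.5 -3.4]
14 [30.  -3.6]
15 [37.6 -3.4]
16 [45.2 -2.7]
17 [52.7 -1.5]
18 [60.1  0.1]
19 [67.4  2.2]
20 [74.5  4.7]
```

View pics/s4.png

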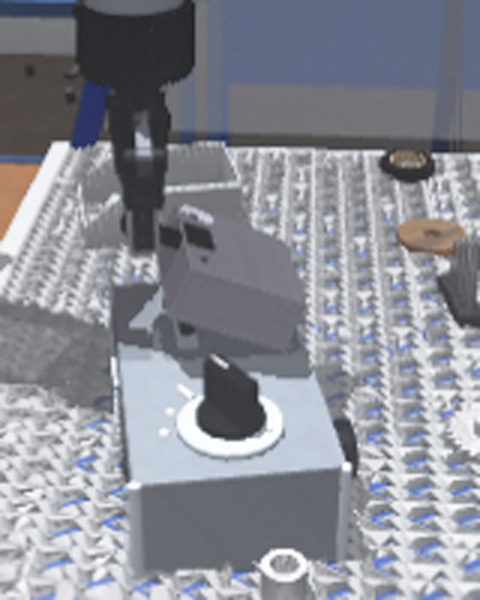

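The flap is lifting about 25°, with the fingers at (140,230) holding the tongue, and the knob stays on the mark. Continuing the arc.

play_rows(series=[[5.2,0,-5.6,0,0,0],[10.7,0,-10.8,0,0,0],[16.5,0,-15.7,0,0,0],[22.5,0,-20.2,0,0,0],[28.9,0,-24.3,0,0,0],[35.5,0,-28.1,0,0,0],[42.3,0,-31.4,0,0,0],[49.3,0,-34.3,0,0,0],[56.5,0,-36.8,0,0,0],[63.8,0,-38.8,0,0,0]])

```text
t: 10.5
tool_pos: [590.8, -42.0, 353.8]
eef_rot: [0.995, 0.103, -0.0, -0.0]
wrist_force: [-2.6, -2.9, -0.4]
opening: 15.2
grip_force: 24.0
```

play_rows(series=[[7.4,0,-1.6,0,0,0],[14.9,0,-2.7,0,0,0],[22.5,0,-3.4,0,0,0],[30,0,-3.6,0,0,0],[37.6,0,-3.4,0,0,0],[45.2,0,-2.7,0,0,0],[52.7,0,-1.5,0,0,0],[60.1,0,0.1,0,0,0],[67.4,0,2.2,0,0,0],[74.5,0,4.7,0,0,0]])

```text
t: 11.33
tool_pos: [664.1, -26.6, 349.2]
eef_rot: [0.995, 0.103, 0.001, -0.0]
wrist_force: [-2.6, 0.2, 4.4]
opening: 15.3
grip_force: 27.1
```

Run:
```python
from h import *
s=robot.read_state(); print(s["wrist_force"],s["opening"],((R.from_quat(s["eef_rot"]).apply([0,0,155])+s["tool_pos"])-C)@E3)
d=grab("side"); save(d,"s5.png",(240,80,420,320),2.5)
```

```text
[-2.56770276  0.17131631  4.41253982] 15.25067449125851 [ 97.14696452  54.4680656  194.23258506]
```

View pics/s5.png

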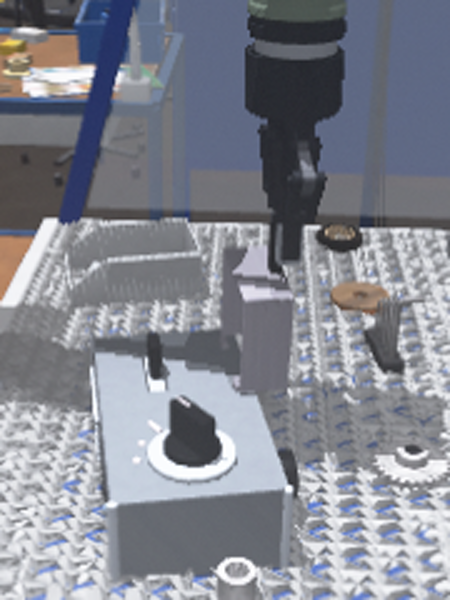

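The flap is upright, leaning slightly back (about 1.65 rad by the grip point). The filter tab shows at (153,355). Releasing and rising.

play_rows(series=[[0,0,0,0,0,0.0],[0,0,0,0,0,0.0],[0,0,0,0,0,0],[0,0,0,0,0,0],[0,0,-10,0,0,0],[0,0,-20,0,0,0],[0,0,-32,0,0,0],[0,0,-45,0,0,0],[0,0,-60,0,0,0],[0,0,-70,0,0,0]], grip=0)

```text
t: 12.22
tool_pos: [663.4, -27.0, 422.5]
eef_rot: [0.995, 0.103, 0.002, 0.001]
wrist_force: [0.1, -0.3, 0.6]
opening: 42.6
grip_force: 0.0
```

Run:
```python
from h import *
for n in("top","side"):
    d=grab(n); v,u=np.mgrid[0:400,0:640]; uv=np.c_[u.ravel(),v.ravel()]; ok=d["range_z"].ravel()>0
    Q=(pts(d,uv)-C)@E3
    m=ok&(abs(Q[:,0]+15)<25)&(Q[:,2]>90)&(Q[:,2]<125)&(abs(Q[:,1]-55)<35); q=Q[m]
    print(n,len(q),q.min(0).round(1),q.max(0).round(1),np.median(q,0).round(1))
    m=ok&(Q[:,0]>30)&(Q[:,0]<150)&(Q[:,2]>90)&(Q[:,2]<225)&(abs(Q[:,1]-55)<55); q=Q[m]
    print("flap",len(q),q.min(0).round(1),q.max(0).round(1))
to(ex([-15,55,220]),101.8)
```

```text
Traceback (most recent call last):
ValueError: zero-size array to reduction operation minimum which has no identity
```

play_rows(series=[[-12,0,0,0,0,-0.12],[-25,0,0,0,0,-0.24],[-37,0,0,0,0,-0.36],[-50,0,0,0,0,-0.48],[-62,0,0,0,0,-0.6],[-75,0,0,0,0,-0.72],[-87,0,0,0,0,-0.84],[-100,0,0,0,0,-0.96],[-110,0,0,0,0,-1.08],[-112,0,0,0,0,-1.2]])

```text
t: 13.1
tool_pos: [552.1, -50.0, 419.2]
eef_rot: [0.761, 0.648, -0.0, -0.0]
wrist_force: [0.4, 0.4, 0.4]
opening: 42.7
grip_force: 0.0
```

Run:
```python
from h import *
for n in("top","side"):
    d=grab(n); v,u=np.mgrid[0:400,0:640]; uv=np.c_[u.ravel(),v.ravel()]; ok=d["range_z"].ravel()>0
    Q=(pts(d,uv)-C)@E3
    for nm,m in(("tab",(abs(Q[:,0]+15)<25)&(Q[:,2]>90)&(Q[:,2]<125)&(abs(Q[:,1]-55)<35)),("flap",(Q[:,0]>30)&(Q[:,0]<150)&(Q[:,2]>90)&(Q[:,2]<215)&(abs(Q[:,1]-55)<55))):
        q=Q[ok&m]
        if len(q): print(n,nm,len(q),q.min(0).round(1),q.max(0).round(1),np.median(q,0).round(1))
to(ex([-15,55,180]),101.8)
```

```text
top tab 42 [-19.8  48.8  90.2] [ -9.6  68.2 109.2] [-15.6  60.3 104.6]
top flap 391 [51.2 62.2 90.6] [ 96.6 105.7 168.4] [ 74.5  90.4 162.9]
side tab 67 [-19.2  39.8  90.5] [ -9.   66.8 109.8] [-14.9  43.9 105.2]
side flap 1322 [52.2  0.7 90.1] [ 96.9 105.3 210. ] [ 72.    7.5 148.9]
t 13.2 shift [ 1.3  1.3 84.2] turn [ 8.000e-04  2.000e-04 -3.716e-01] q [-0.25  0.15  1.57  0.    1.41 -0.08]
```

play_rows(series=[[1.3,1.3,20,0,0,-0.12],[1.3,1.3,40,0,0,-0.24],[1.3,1.3,60,0,0,-0.37],[1.3,1.3,80,0,0,-0.372],[1.3,1.3,84,0,0,-0.372],[1.3,1.3,84,0,0,-0.372],[1.3,1.3,84,0,0,-0.372],[1.3,1.3,84,0,0,-0.372],[1.3,1.3,84,0,0,-0.372],[1.3,1.3,84,0,0,-0.372]])

```text
t: 14.03
tool_pos: [555.4, -48.9, 336.2]
eef_rot: [0.63, 0.776, 0.001, 0.001]
wrist_force: [-0.7, 0.0, 0.9]
opening: 42.7
grip_force: 0.0
```

Run:
```python
from h import *
to(ex([-15,54.5,98]),101.8)
```

```text
t 14.03 shift [-0.3 -1.1 83.2] turn [0.0025 0.0012 0.0006] q [-0.24  0.23  1.66  0.    1.25 -0.45]
```

play_rows(series=[[0,-1,12,0,0,0],[0,-1,24,0,0,0],[0,-1,36,0,0,0],[0,-1,48,0,0,0],[0,-1,60,0,0,0],[0,-1,70,0,0,0],[0,-1,78,0,0,0],[0,-1,83,0,0,0],[0,-1,83,0,0,0],[0,-1,83,0,0,0]])

```text
t: 14.87
tool_pos: [554.0, -49.0, 251.5]
eef_rot: [0.63, 0.776, -0.0, -0.0]
wrist_force: [0.7, 0.8, 0.3]
opening: 42.5
grip_force: 0.0
```

play_rows(series=[[0,0,0,0,0,0],[0,0,0,0,0,0],[0,0,0,0,0,0],[0,0,0,0,0,0],[0,0,0,0,0,0],[0,0,0,0,0,0],[0,0,0,0,0,0],[0,0,0,0,0,0],[0,0,0,0,0,0],[0,0,0,0,0,0]], grip=-1, squeeze=50)

```text
t: 15.7
tool_pos: [554.4, -49.1, 252.6]
eef_rot: [0.63, 0.776, 0.0, 0.001]
wrist_force: [-0.0, 1.1, 5.0]
opening: 9.3
grip_force: 50.9
```

Run:
```python
from h import *
to(ex([-15,54.5,97]),101.8); print(robot.read_state()["wrist_torque"])
```

```text
t 15.7 shift [-0.3  0.1  0.6] turn [0.0018 0.0008 0.001 ] q [-0.24  0.34  1.72  0.    1.08 -0.45]
[-0.00243621 -0.06303377 -0.01120245]
```

Gripped at 9.3 mm opening. Lifting straight up.

play_rows(series=[[0,0,-6,0,0,0],[0,0,-14,0,0,0],[0,0,-24,0,0,0],[0,0,-36,0,0,0],[0,0,-50,0,0,0],[0,0,-64,0,0,0],[0,0,-78,0,0,0],[0,0,-92,0,0,0],[0,0,-104,0,0,0],[0,0,-110,0,0,0]])

```text
t: 16.53
tool_pos: [553.8, -49.2, 364.3]
eef_rot: [0.63, 0.776, 0.0, 0.001]
wrist_force: [0.1, 0.1, -1.0]
opening: 9.4
grip_force: 50.2
```

Run:
```python
from h import *
d=grab("top"); v,u=np.mgrid[180:300,200:285]; uv=np.c_[u.ravel(),v.ravel()]; P=pts(d,uv)
m=(P[:,2]>10)&(P[:,2]<80)&(uv[:,0]>212); print(cv2.minAreaRect(P[m][:,:2].astype(np.float32)))
to(np.array([494.5,258,209]),104.3)
```

```text
((527.5067749023438, 246.26197814941406), (272.4176330566406, 163.7653350830078), 0.5260319709777832)
t 16.58 shift [3.129e+02 4.700e+00 2.000e-01] turn [ 0.0028  0.0019 -0.0426] q [-0.24  0.2   1.63 -0.    1.3  -0.45]
```

play_rows(series=[[10,0,0,0,0,0],[30,0,0,0,0,0],[60,1,0,0,0,-0.01],[95,1,0,0,0,-0.02],[130,2,0,0,0,-0.03],[165,2,0,0,0,-0.04],[200,3,0,0,0,-0.04],[232,4,0,0,0,-0.04],[258,4,0,0,0,-0.04],[275,5,0,0,0,-0.04]])

```text
t: 17.42
tool_pos: [500.1, 224.0, 360.2]
eef_rot: [0.614, 0.79, -0.001, -0.002]
wrist_force: [-0.3, -0.6, 0.0]
opening: 8.7
grip_force: 50.2
```

Run:
```python
from h import *
to(np.array([494.5,258,180]),104.3)
```

```text
t 17.42 shift [34.3  3.  25.2] turn [-0.0039 -0.001   0.0001] q [0.26 0.19 1.65 0.   1.3  0.01]
```

play_rows(series=[[10,1,5,0,0,0],[20,2,11,0,0,0],[28,2.5,17,0,0,0],[33,3,22,0,0,0],[34,3,25,0,0,0],[34,3,25,0,0,0],[34,3,25,0,0,0],[34,3,25,0,0,0],[34,3,25,0,0,0],[34,3,25,0,0,0]])

```text
t: 18.25
tool_pos: [497.2, 254.5, 337.2]
eef_rot: [0.615, 0.789, 0.0, 0.0]
wrist_force: [0.9, -0.5, -1.9]
opening: 9.1
grip_force: 50.2
```

Run:
```python
from h import *
to(np.array([494.5,258,180]),104.3); s=robot.read_state(); print(s["opening"],s["grip_force"],s["wrist_force"])
d=grab("side"); save(d,"s6.png",(220,130,380,300),3.5)
v,u=np.mgrid[0:400,0:640]; P=pts(d,np.c_[u.ravel(),v.ravel()]); ok=d["range_z"].ravel()>0
m=ok&(np.linalg.norm(P[:,:2]-[494.5,258],axis=1)<45)&(P[:,2]>72)&(P[:,2]<200); print(m.sum(),P[m].min(0),P[m].max(0),np.percentile(P[m],[2,50],axis=0))
K=ex([0,-72,0])[:2]
m=ok&(np.linalg.norm(P[:,:2]-K,axis=1)<40)&(P[:,2]>115)&(P[:,2]<130); print("knob",cv2.minAreaRect(P[m][:,:2].astype(np.float32)))
Q=(P-C)@E3; m=ok&(Q[:,0]>30)&(Q[:,0]<130)&(Q[:,2]>90)&(abs(Q[:,1]-55)<60); q=Q[m]; print("flap",q.min(0),q.max(0))
d=grab("top"); save(d,"t6.png",(150,120,470,300),2.5)
```

```text
t 18.25 shift [ 4.1 -1.7  2.1] turn [ 0.0009  0.     -0.0033] q [ 0.32  0.24  1.65 -0.    1.25  0.07]
9.117370504854652 50.152519941329956 [ 0.85320539 -0.54602907 -1.94987852]
336 [477.72871681 218.74017589  97.3796021 ] [514.88759725 282.55129925 199.81859893] [[482.12295895 221.8072056  100.06811794]
 [500.15226381 241.57666858 160.93735403]]
knob ((596.4576416015625, -171.90432739257812), (14.794745445251465, 41.364112854003906), 41.93418502807617)
flap [51.95345702  1.34948488 90.06438641] [ 96.89286296 105.73363431 210.25063783]
```

View pics/s6.png

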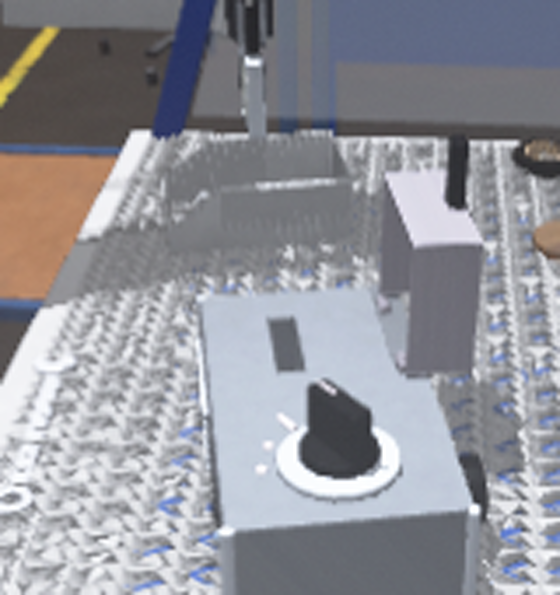

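View pics/t6.png

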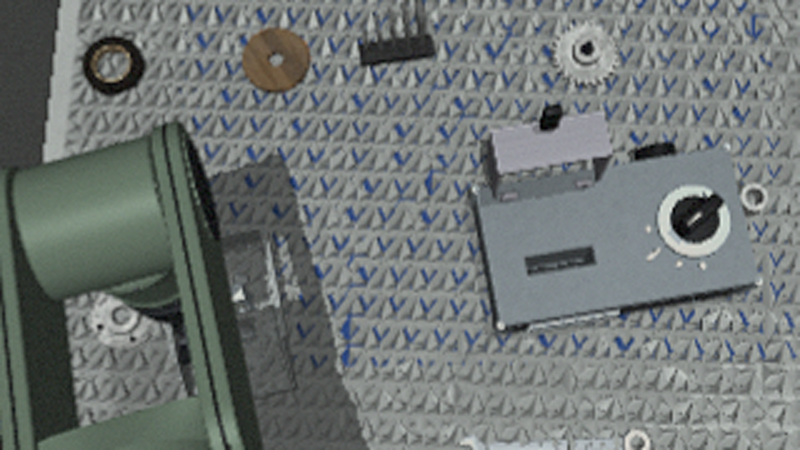

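The side view shows the filter (255,100) hanging upright over the bin with its lower edge near z 95. The slot at (285,343) is empty, the flap is open and the knob points at the bar. The top view shows the bystanders in place. One last centring move, then settle and hand in.

play_rows(series=[[2,-1,1,0,0,0],[4,-1.7,2,0,0,0],[4,-1.7,2,0,0,0],[4,-1.7,2,0,0,0],[4,-1.7,2,0,0,0],[4,-1.7,2,0,0,0],[4,-1.7,2,0,0,0],[4,-1.7,2,0,0,0],[4,-1.7,2,0,0,0],[4,-1.7,2,0,0,0]])

```text
t: 19.18
tool_pos: [494.3, 258.3, 334.7]
eef_rot: [0.615, 0.789, -0.0, 0.0]
wrist_force: [0.2, 0.0, -0.8]
opening: 9.0
grip_force: 50.2
```

play_rows(series=[[0,0,0,0,0,0],[0,0,0,0,0,0],[0,0,0,0,0,0],[0,0,0,0,0,0],[0,0,0,0,0,0],[0,0,0,0,0,0],[0,0,0,0,0,0],[0,0,0,0,0,0],[0,0,0,0,0,0],[0,0,0,0,0,0]])

```text
t: 20.02
tool_pos: [494.3, 258.3, 334.7]
eef_rot: [0.615, 0.789, 0.0, -0.0]
wrist_force: [1.1, -0.3, -1.4]
opening: 8.9
grip_force: 50.2
```

Run:
```python
from h import *
to(np.array([494.5,258,180]),104.3); s=robot.read_state(); print(s["opening"],s["grip_force"],abs(s["qvel"]).max())
print(robot.close_job())
```

```text
t 20.02 shift [-0.4  0.2 -0.3] turn [-0.     -0.     -0.0026] q [0.33 0.24 1.66 0.   1.25 0.08]
8.900777500962953 50.151105523109436 0.0011787450359218494
the job is handed in; nothing more can be done
None
```

I handed the job in at about 20 s: the selector is on the service mark, the flap is open at about 1.65 rad, and the filter is held upright and still over the middle of the bin, about 3 cm above the rim.

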